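Load a gauge body on a tray and slide it into the leak-test rack

TASK

Lay the loose aluminium gauge body gently, lengthwise and flat, in the empty red-handled tray. Carry the loaded tray, kept level, to the rack's bare landing in front of the free bay (the one with the green tag and green floor strip), set it down there nose to the bay and let go of it. Then slide it in until its nose is against the stop at the bay's end and it is fully home, and leave the full black-handled tray, the D-rings, the pin vise and the acrylic gate alone.

Things in the scene. Friction and masses are not known exactly. Their poses are not given: they have to be found in the camera images.
- gauge: the loose dull aluminium gauge body, a round case 52 mm across, 38 mm high, white dial on top, hose neck 14 mm thick (axis 14 mm above the underside) reaching along +x to 52 mm from the case's axis; 0.2 kg. Origin: centre of the case's underside; z up. Stands dial up on the bench at the left.
- tray: the empty red-handled steel tray: open pan 140 mm long (x), 68 wide (y), 16 high, walls and floor 3 mm thick; 0.28 kg. Origin: centre of the pan's underside; +x towards its plain nose (at 70 mm), z up. Lift it by gripping across its 68 mm width at the middle; lifted by the handle it droops.
- tray_handle (a point): middle of the tray's handle, an upright red fin for sliding it: 10 mm thick (tray y), 30 mm long (tray x), from 2 to 48 mm above the tray's underside. This point is 98 mm behind the tray's origin (tray x = -98 mm, y = 0) and 25 mm above its underside.
- rack: fixed two-bay leak-test rack: grey plate 8 mm thick (the sliding floor), white walls, clear roof (top 64 mm above the bench). Origin: on the bench under the middle of the mouth line; +x is the slide-in direction. Bays centred at y = +52 and -52 mm, 72 mm wide, 52 high, from the mouth at x = 0 to the stop at x = 140 mm.
- rack_landing (a point): middle of the landing's top: the bare front part of the rack's plate, 155 mm long (rack x = -155 to 0 mm), 232 mm wide, 8 mm above the bench. Grey lead-ins 14 mm high flare from 72 to about 80 mm width over its last 22 mm before each mouth.
- bay_tag: the green tag at the roof edge and the green floor strip of the free bay (fixed). Origin: on the bay's floor in its middle, 8 mm above the bench, 70 mm inside the mouth; x is the slide-in direction, z up. The tray is fully home when its origin and axes coincide with these.
- full_tray: a like tray with a black handle, already home in the other bay with a gauge body in it: leave alone. Same origin and sizes as the red-handled tray.
- dring0: chrome cuff D-ring, 50 x 45 mm, 6 mm thick, lying on the bench: leave alone. Origin near its middle, underside.
- dring1: a second such D-ring: leave alone.
- dring2: a third such D-ring: leave alone.
- pin_vise: black steel pin vise, 100 mm long (x), 14 mm thick, lying on the bench: leave alone. Origin at its middle, underside.
- gate_edge (a point): top free corner of the hinged clear acrylic gate (400 mm long, orange top edge, 135 mm high) on the right of the bench: leave alone.
There are look-alikes about, which are no part of the job. Leave any brown or orange look-alike of the gauge alone.

How it is judged:
On the way, in this order (a step that is already met when the one before it is completed fails the run):
1. the gauge body lies flat and lengthwise in the tray, let go (x of gauge in the frame of tray between -0.045 and 0.045 m and y of gauge in the frame of tray between -0.012 and 0.012 m and z of gauge in the frame of tray between -0.001 and 0.007 m and angle between gauge's own z axis and vertical below 0.1 rad and contact force between the fingers and gauge below 0.1 N), for 0.2 s.
2. the loaded tray lies on the landing in front of the free bay, nose to the bay (pan at least 60 mm short of home, within 25 mm sideways and 15 degrees), let go (all of step 1 and z of tray in the frame of bay_tag between -0.004 and 0.004 m and x of tray in the frame of bay_tag between -0.175 and -0.06 m and y of tray in the frame of bay_tag between -0.025 and 0.025 m and angle between the x axis of tray and the x axis of bay_tag, either way round below 0.26 rad and x of bay_tag in the frame of tray above 0 m and contact force between the fingers and tray below 0.1 N), for 0.2 s.
At the end, for the whole second after the job is handed in: Red-handled tray flat in the free bay, within 4 mm of the end stop, 5 mm sideways and 3 degrees; the gauge body flat (under 0.1 rad) and lengthwise inside it, within 45 mm of its middle along and 12 mm across; all still and let go (x of tray in the frame of bay_tag between -0.004 and 0.004 m and y of tray in the frame of bay_tag between -0.005 and 0.005 m and z of tray in the frame of bay_tag between -0.004 and 0.004 m and angle between the x axis of tray and the x axis of bay_tag, either way round below 0.05 rad and x of gauge in the frame of tray between -0.045 and 0.045 m and y of gauge in the frame of tray between -0.012 and 0.012 m and z of gauge in the frame of tray between -0.001 and 0.007 m and angle between gauge's own z axis and vertical below 0.1 rad and linear speed of each of tray, gauge below 0.01 m/s and contact force between the fingers and tray below 0.1 N); the robot touches nothing.
It fails at once if the full tray is shifted by more than 15 mm (distance of full_tray from where it was at the start of the episode above 0.015 m).
It fails at once if a D-ring, the pin vise (more than 30 mm) or the gate's edge (more than 40 mm) is shifted (distance of any of dring0, dring1, dring2, pin_vise from where it was at the start of the episode above 0.03 m or distance of gate_edge from where it was at the start of the episode above 0.04 m).
It fails at once if the tray is tipped by more than 0.3 rad (angle between tray's own z axis and vertical above 0.3 rad).
It fails at once if the gauge body is tipped by more than 0.4 rad (angle between gauge's own z axis and vertical above 0.4 rad).
It fails at once if the gauge body is dropped or jolted in the tray (more than 45 N between them) (contact force between gauge and tray above 45 N).
It also fails if it takes over 64 s, if anything falls off the work surface, if the arm or the gripper's body presses on something with over 40 N, if the wrist force passes 120 N, or if a joint passes its speed limit or range.

ROBOT

A 6-joint arm with a two-finger parallel gripper is mounted at the origin on the work surface. World frame = base frame: x ahead of the robot, y to its left, z up, the work surface at z = 0. Lengths are in m, angles in rad, forces in N, time in s.
With the tool pointing down it reaches from about 0.275 to 0.825 m from the base axis. Payload 5.2 kg.
Tool frame: the origin (TCP) lies midway between the tips of the shut fingers; the grasp point (between the pads) lies 19 mm behind it (ctrl.tcp_to_grasp is the distance from the TCP to the grasp point, in m); z points along the fingers, y is the line along which they close (so a half turn about z gives the same grasp; the last joint's range is limited). The gripper opens to 93 mm and grips with 3 to 60 N. Pads are 15 mm wide; open, the fingers measure 128 mm over their backs; the gripper's body (75 mm by 188 mm) begins 65 mm behind the grasp point.
Start: joints at [1.082, 0.259, 1.535, -0, 1.348, -0.203], TCP at [0.155, 0.528, 0.219] pointing down, gripper open.
Joint ranges: [-3.14, 3.14], [-0.91, 2.08], [0.19, 2.58], [-1.22, 4.36], [0.22, 2.71], [-3.12, 3.12]. Speed limits (rad/s): [2.57, 2.57, 3.14, 3.14, 3.14, 3.14].

INTERFACE

Orientations are given as a unit quaternion [x, y, z, w].
In Python, from bench import ctrl gives the robot as it stands.
- The arm moves only by the tool apply_moves, never from a script. Its argument "motion" is a list of rows, each a list of 5 numbers: the closure in counts, from 0 (fully open) to 255 (shut), then the shift along the tool's x, y, z in mm, then the turn about the tool's z in rad. A call has 1 to 5 rows; each row is the pose to reach, as a shift and turn from the pose commanded when the call began, along the tool's axes at that moment; what a row does not reach only later rows make up. A row lasts 1/10 s, in which the tool goes at most 50 mm and 8.59 degrees, less where a joint would pass 70% of its speed; a pose out of reach is approached as far as the arm can. A call with a gripper value outside its range is refused whole. The fingers move at their own pace and stop on an object; the grip force is fixed at half the most. Time passes only in rows, so rows that repeat a pose let the fingers close. It gives the time, the measured TCP pose, the force, the opening and the grip force at its end, in the units of the state.
- ctrl.get_obs(): the state, without advancing time (a new reading comes with each control period).
- ctrl.camera(name): name is "scene" or "top"; returns (picture, depth): 400x640x3 uint8, red, green, blue; 400x640 float32, m along the optical axis (not along the pixel's ray), 0 where there is no reading.
- ctrl.camera_info(name): a dict with "mtx" (3x3 intrinsics, pixels), "camera_from_world" (4x4, takes a point from world to camera coordinates). Camera axes: x right, y down, z forward; pixel columns grow to the right and rows downward; lengths in m; the calibration is good to about 2 mm. A picture is of the moment at which its call begins. camera_info takes no time and is no camera call.
- ctrl.finish_job(): hands the job in; it is judged then, once.
Trained networks look in the newest picture that a camera, given by its name, has taken for a name from the list of things; names that differ only in an ending like _2 or _b are one class to them, and where a whole thing is asked for, a point or a joint stands for the part that bears it (a point fixed in the world has none). Each returns a list of dicts, best first, with "conf" (0 to 1); they miss things now and then, are a little off and sometimes report something else, mostly with a low value. They report only what shows in the picture. A call takes as long as a camera call. They do not tell look-alikes from the thing itself.
- ctrl.boxes_of(query, camera): "position" ([row, column] in pixels, amid what is visible of it).
- ctrl.masks_of(query, camera): "pixels" (400x640 bool, what is visible of it) and "position" ([row, column] in pixels, amid what is visible of it).
- ctrl.landmark_of(query, camera): "position" ([row, column] in pixels: a listed point, or the origin of a listed thing).
The state is a dict: "time": time; "joint_pos": joint angles; "qd": joint speeds; "joint_torque": joint torques, N m; "position": TCP position; "ee_rot": TCP orientation; "force": force on the tool from outside, world axes, zero at the start; "ft_torque": the same for the moment, N m; "opening": finger opening in m; "finger_force": force on a finger pad.
Only numpy, scipy, OpenCV 4.12 (cv2) and the standard library are available. Lean on these libraries where they do the work, as an engineer would, in place of code of your own. Each camera call takes 0.05 s, during which the arm holds its last target. There are 200 camera calls.

## Working session

There is one attempt and no reset: what is moved stays moved. The work goes in short steps, Python scripts to look and compute and a tool call to move; the robot and the scene stay as the last step left them, time stands still between calls to the robot, and variables do not carry over. Pictures are saved under pics/ and viewed, at most 13 in all, crops included, and the job is handed in when it is done.

Besides the shell and the picture viewer there is one more tool, called after "Request:" as name([rows], argument=value, ...), one row to a line, values as JSON. apply_moves: Moves the arm, as the interface text tells. Its arguments: {"type":"object","properties":{"motion":{"type":"array","items":{"type":"array","items":{"type":"number"}}}},"required":["motion"]}

```bash
mkdir -p pics
cat > h.py <<'E'
import numpy as np, cv2
from bench import ctrl
from scipy.spatial.transform import Rotation as R
def cam(n):
    p,d=ctrl.camera(n); i=ctrl.camera_info(n); return p,d,np.array(i["mtx"]),np.array(i["camera_from_world"])
def cloud(d,K,T):
    v,u=np.mgrid[:d.shape[0],:d.shape[1]]
    P=np.stack([(u-K[0,2])/K[0,0]*d,(v-K[1,2])/K[1,1]*d,d],-1)
    return (P-T[:3,3])@T[:3,:3]
def onplane(rc,z,K,T):
    r=np.linalg.inv(K)@[rc[1],rc[0],1]; r=T[:3,:3].T@r; c=-T[:3,:3].T@T[:3,3]
    return c+r*(z-c[2])/r[2]
E
python3 - <<'E'
from h import *
for n in("top","scene"):
    p,d,K,T=cam(n); cv2.imwrite(f"pics/{n}0.png",p[...,::-1]); np.save(n+"d.npy",d)
    print(n,K[0,0],np.round(-T[:3,:3].T@T[:3,3],3),np.round(T[:3,:3],2).tolist())
    if n=="top":
        for q,z in(("gauge",0),("tray",0),("tray_handle",.025),("rack",0),("rack_landing",.008),("bay_tag",.008),("full_tray",.008),("dring0",0),("pin_vise",0),("gate_edge",.135)):
            print(q,[(np.round(x["conf"],2),np.round(x["position"]).tolist(),np.round(onplane(x["position"],z,K,T)[:2],3).tolist()) for x in ctrl.landmark_of(q,n)][:4])
print(ctrl.get_obs())
E
```

```text
top 397.44462498762124 [0.277 0.053 1.276] [[-0.02, -1.0, -0.0], [-0.98, 0.02, -0.22], [0.22, -0.0, -0.98]]
gauge [(np.float64(0.86), [245.0, 158.0], [0.407, 0.573]), (np.float64(0.84), [210.0, 181.0], [0.521, 0.506]), (np.float64(0.78), [204.0, 210.0], [0.539, 0.414]), (np.float64(0.75), [234.0, 205.0], [0.441, 0.425])]
tray [(np.float64(0.82), [201.0, 282.0], [0.541, 0.175])]
tray_handle [(np.float64(0.83), [230.0, 286.0], [0.444, 0.16])]
rack [(np.float64(0.94), [184.0, 375.0], [0.593, -0.131])]
rack_landing [(np.float64(0.88), [182.0, 354.0], [0.598, -0.063])]
bay_tag [(np.float64(0.69), [198.0, 394.0], [0.542, -0.191])]
full_tray []
dring0 [(np.float64(0.61), [148.0, 280.0], [0.726, 0.184]), (np.float64(0.57), [146.0, 310.0], [0.728, 0.081]), (np.float64(0.46), [149.0, 259.0], [0.724, 0.253]), (np.float64(0.33), [228.0, 283.0], [0.454, 0.173])]
pin_vise [(np.float64(0.62), [159.0, 222.0], [0.692, 0.379])]
gate_edge [(np.float64(0.88), [266.0, 524.0], [0.31, -0.521])]
scene 476.81898622038096 [1.203 0.316 1.314] [[-0.38, 0.93, -0.0], [0.8, 0.32, -0.51], [-0.47, -0.19, -0.86]]
{'time': 0.6, 'joint_pos': array([ 1.08219988e+00,  2.58576072e-01,  1.53497022e+00,  1.81587048e-05,
        1.34796538e+00, -2.02795191e-01]), 'qd': array([ 0.00158304, -0.0009755 ,  0.00204918, -0.00015109,  0.00106569,
       -0.00179254]), 'joint_torque': array([-9.86914747e-04, -4.36945045e+01, -2.84184891e+01,  7.20413751e-02,
        3.14740394e-02, -4.60400315e-06]), 'position': array([0.15504408, 0.52772925, 0.21867761]), 'ee_rot': array([1.42416760e-01, 9.89806782e-01, 4.10965550e-05, 5.38951676e-06]), 'force': array([ 0.65606253, -0.5214099 ,  0.1747735 ]), 'ft_torque': array([-0.02320468,  0.05233412,  0.00503517]), 'finger_force': 0.0, 'opening': 0.09327500255686742}
```

View pics/top0.png

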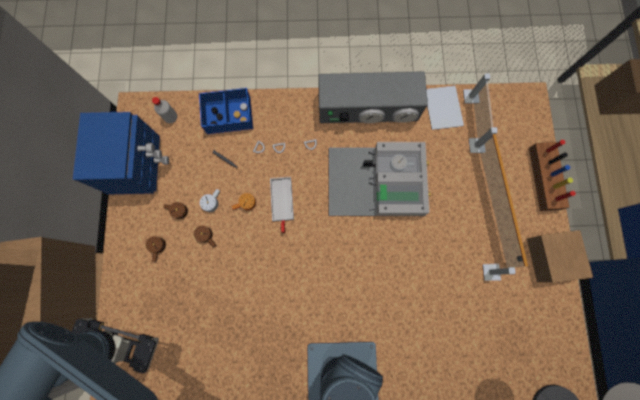

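View pics/scene0.png

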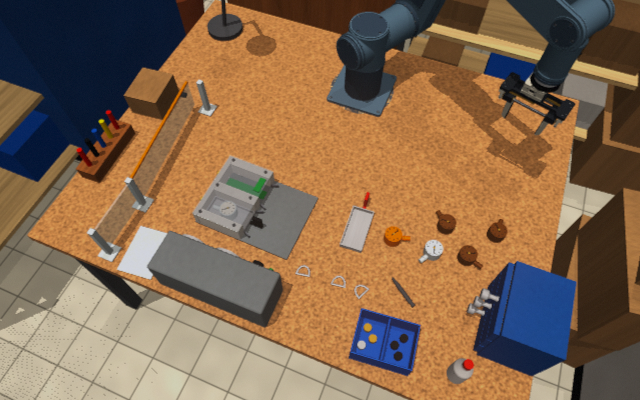

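The gauge is the white-dialled one at (202,209) in the top view, with its neck pointing up and to the right. The red tray is at (199,282) with its handle towards the robot. The free bay is the lower one, at about (195,400), and its slide-in direction is image-right (-y). Next I'll measure these more precisely.

```bash
cat >> h.py <<'E'
def rect(P):
    c,s,a=cv2.minAreaRect((P[:,:2]*1000).astype(np.float32)); return np.round(c,1),np.round(s,1),round(a,1)
def plan(x,y,z,yaw=None):
    "needed move in tool axes (mm, rad); yaw = world yaw of tool y (closing line), deg mod 180"
    o=ctrl.get_obs(); M=R.from_quat(o["ee_rot"]).as_matrix(); d=M.T@(np.array([x,y,z])-o["position"])*1000
    cy=np.degrees(np.arctan2(M[1,1],M[0,1])); t=0
    if yaw is not None: t=-np.radians((yaw-cy+90)%180-90)
    print("t",round(o["time"],2),"pos",np.round(o["position"],4),"closeyaw",round(cy,1),"q6",round(o["joint_pos"][5],2),"-> move",np.round(d,1),"turn",round(t,3),"tilt",np.round(M[:2,2],3))
E
python3 - <<'E'
from h import *
for n in("top","scene"):
    p,d,K,T=cam(n); C=cloud(d,K,T); X,Y,Z=C[...,0],C[...,1],C[...,2]; hsv=cv2.cvtColor(p,cv2.COLOR_RGB2HSV)
    ok=d>0
    print(n,"bench z",np.median(Z[ok&(abs(X-.4)<.05)&(abs(Y-.0)<.05)]))
    g=ok&(np.hypot(X-.54,Y-.41)<.075)&(Z>.006)&(hsv[...,1]<90)
    top=C[g&(Z>.03)]; nk=C[g&(Z>.008)&(Z<.027)]
    print("gauge top n",len(top),rect(top),top.mean(0).round(4)); c=top.mean(0)
    nk=nk[np.hypot(*(nk-c)[:,:2].T)>.032]
    if len(nk): m=nk.mean(0)-c; print("neck",len(nk),np.degrees(np.arctan2(m[1],m[0])).round(1),np.linalg.norm(m[:2]).round(3))
    t=ok&(abs(X-.54)<.1)&(abs(Y-.175)<.07)&(Z>.006)&(hsv[...,1]<90)
    print("rim",rect(C[t&(Z>.011)]),t.sum())
    h=ok&(abs(X-.45)<.1)&(abs(Y-.17)<.07)&(hsv[...,1]>150)&((hsv[...,0]<6)|(hsv[...,0]>174))
    print("handle",h.sum(),C[h].mean(0).round(4) if h.any() else 0)
    l=ok&(X>.4)&(X<.75)&(Y>-.13)&(Y<.05)&(Z>.003)&(Z<.013)&(hsv[...,1]<60)
    print("landing",rect(C[l]))
    gr=ok&(hsv[...,0]>50)&(hsv[...,0]<75)&(hsv[...,1]>120)&(abs(X-.55)<.15)&(Y<-.05)&(Y>-.3)
    f=gr&(Z<.03); print("strip",f.sum(),rect(C[f]) if f.any() else 0,C[gr].mean(0).round(3),Z[gr].min(),Z[gr].max())
    L=gr.nonzero(); pl=[onplane((a,b),.008,K,T) for a,b in zip(*L)]; print("strip on plane",rect(np.array(pl)))
    for q,z in(("bay_tag",.008),("rack",0),("rack_landing",.008),("tray",0),("tray_handle",.025)):
        print(q,[(round(float(x["conf"]),2),onplane(x["position"],z,K,T)[:2].round(4).tolist()) for x in ctrl.landmark_of(q,n)][:2])
E
```

```text
top bench z 0.0005392087783703225
gauge top n 211 (array([535.6, 410.1]), array([50.6, 48.8]), 43.0) [0.535  0.4096 0.0387]
neck 30 -29.7 0.042
rim (array([547.1, 178.2]), array([141.4,  68.3]), 3.2) 278
handle 39 [0.4532 0.1716 0.0381]
landing (array([602.7, -55.2]), array([153.1, 229.6]), 88.6)
strip 0 0 [ 0.549 -0.145  0.068] 0.06241591183476482 0.07438455315391469
strip on plane (array([ 562.2, -156.2]), array([16.3, 46.9]), 86.7)
bay_tag [(0.58, [0.5429, -0.1936])]
rack [(0.81, [0.597, -0.13]), (0.22, [0.6845, 0.3676])]
rack_landing [(0.68, [0.6098, -0.0551])]
tray [(0.58, [0.5567, 0.1815]), (0.58, [0.725, 0.2509])]
tray_handle [(0.69, [0.4324, 0.1673])]
scene bench z 0.00018329862141810136
gauge top n 238 (array([542. , 412.6]), array([49.2, 52.2]), 87.0) [0.5419 0.4132 0.0387]
neck 33 -29.9 0.043
rim (array([551.6, 180.8]), array([144.7,  68. ]), 3.0) 299
handle 44 [0.461  0.1755 0.0332]
landing (array([606.4, -52.9]), array([157.4, 232.9]), 88.8)
strip 31 (array([ 550.8, -138.4]), array([13.8, 28.4]), 79.2) [ 0.553 -0.142  0.052] 0.0017011592354771031 0.07240985811121817
strip on plane (array([ 533.1, -159.6]), array([75.8, 38.5]), 25.4)
bay_tag [(0.66, [0.5544, -0.1837])]
rack [(0.89, [0.5983, -0.1392])]
rack_landing [(0.7, [0.6176, -0.0505])]
tray [(0.65, [0.549, 0.1817]), (0.64, [0.5421, -0.1894])]
tray_handle [(0.71, [0.6232, -0.0436]), (0.63, [0.4427, 0.172])]
```

```bash
python3 -c "
from h import *
plan(.5385,.4115,.1,60); print(R.from_quat(ctrl.get_obs()['ee_rot']).as_matrix().round(3))"
```

```text
t 1.2 pos [0.155  0.5277 0.2187] closeyaw 73.6 q6 -0.2 -> move [-400.7   -3.4  118.7] turn 0.238 tilt [0. 0.]
[[-0.959  0.282  0.   ]
 [ 0.282  0.959  0.   ]
 [-0.     0.    -1.   ]]
```

Request:
apply_moves([
  [0,-50,0,5,0.12],
  [0,-100,-1,15,0.24],
  [0,-150,-1,30,0.24],
  [0,-200,-2,50,0.24],
  [0,-245,-2,70,0.24],
])

```text
time: 1.7
position: [0.3858, 0.4578, 0.1512]
ee_rot: [0.26, 0.966, 0.001, 0.0]
force: [-0.0, 0.6, 0.6]
opening: 0.0933
finger_force: 0.0
```

```bash
python3 -c "
from h import *
plan(.5385,.4115,.08,60)"
```

```text
t 1.7 pos [0.3858 0.4578 0.1512] closeyaw 59.9 q6 -0.36 -> move [-155.3   36.4   71.3] turn -0.002 tilt [0.001 0.001]
```

Request:
apply_moves([
  [0,-45,10,20,0],
  [0,-90,20,40,0],
  [0,-135,32,60,0],
  [0,-152,36,70,0],
  [0,-152,36,70,0],
])

```text
time: 2.2
position: [0.5349, 0.4112, 0.0786]
ee_rot: [0.262, 0.965, -0.001, -0.001]
force: [0.2, -0.2, 0.2]
opening: 0.0932
finger_force: 0.0
```

Run:
```python
from h import *
plan(.5385,.4115,.02,60)
p,d,K,T=cam("scene"); 
cv2.imwrite("pics/s1.png",cv2.resize(p[190:310,370:530,::-1],None,fx=4,fy=4,interpolation=cv2.INTER_CUBIC))
```

```text
t 2.2 pos [0.5349 0.4112 0.0786] closeyaw 59.7 q6 -0.55 -> move [-3.1  2.3 58.6] turn -0.006 tilt [-0.003 -0.002]
```

View pics/s1.png

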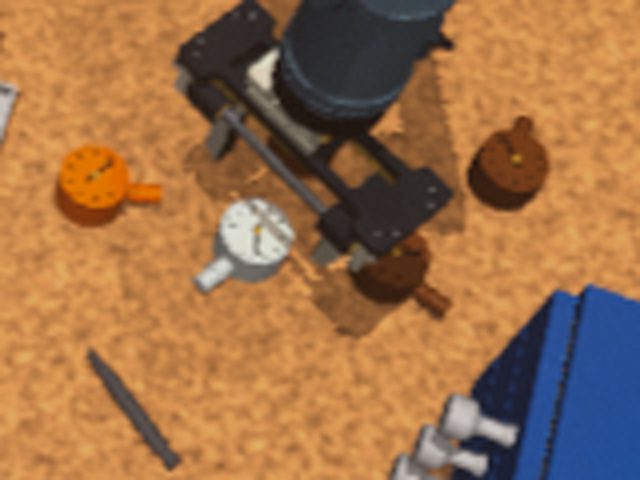

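The open fingers straddle the white-dialled gauge (crop 255,235) and clear the brown and orange ones, so I'll go down and grip.

Request:
apply_moves([
  [0,-3,2,30,0],
  [0,-3,2,50,0],
  [0,-3,2,58,0],
  [0,-3,2,58,0],
  [120,-3,2,58,0],
])

```text
time: 2.75
position: [0.5367, 0.4146, 0.0248]
ee_rot: [0.259, 0.966, 0.001, 0.001]
force: [-0.0, -0.3, 0.7]
opening: 0.0885
finger_force: 0.0
```

Request:
apply_moves([
  [255,0,0,0,0],
  [255,0,0,0,0],
  [255,0,0,0,0],
  [255,0,0,0,0],
  [255,0,0,0,0],
])

```text
time: 3.25
position: [0.537, 0.4133, 0.0235]
ee_rot: [0.26, 0.966, -0.0, 0.0]
force: [-0.3, -0.1, 2.4]
opening: 0.051
finger_force: 30.0
```

Request:
apply_moves([
  [255,0,0,-15,0],
  [255,0,0,-45,0],
  [255,0,0,-85,0],
  [255,0,0,-90,0],
  [255,0,0,-90,0],
])

```text
time: 3.75
position: [0.5379, 0.414, 0.1155]
ee_rot: [0.26, 0.966, 0.001, 0.001]
force: [0.2, 0.5, -3.3]
opening: 0.051
finger_force: 30.0
```

```bash
python3 -c "
from h import *
plan(.555,.1795,.11,93.1); o=ctrl.get_obs(); print(o['force'],o['opening'])"
```

```text
t 3.75 pos [0.5379 0.414  0.1155] closeyaw 59.9 q6 -0.55 -> move [-132.5 -194.3    5.1] turn -0.58 tilt [0.003 0.002]
[ 0.17606346  0.50299449 -3.28514028] 0.05096337923416284
```

Request:
apply_moves([
  [255,-20,-29,0,-0.12],
  [255,-46,-68,0,-0.24],
  [255,-74,-108,0,-0.36],
  [255,-102,-149,0,-0.48],
  [255,-125,-183,0,-0.58],
])

```text
time: 4.25
position: [0.5515, 0.1898, 0.1111]
ee_rot: [-0.029, 1.0, -0.0, -0.002]
force: [0.8, -0.4, -2.0]
opening: 0.0514
finger_force: 30.0
```

Request:
apply_moves([
  [255,0,0,0,0],
  [255,0,0,0,0],
])

```text
time: 4.45
position: [0.5522, 0.1914, 0.1117]
ee_rot: [-0.025, 1.0, 0.0, -0.002]
force: [0.0, 0.1, -3.0]
opening: 0.0512
finger_force: 30.0
```

Run:
```python
from h import *
plan(.555,.1795,.07,93.1)
for n in("top","scene"):
    p,d,K,T=cam(n); C=cloud(d,K,T); X,Y,Z=C[...,0],C[...,1],C[...,2]; hsv=cv2.cvtColor(p,cv2.COLOR_RGB2HSV)
    # where TCP projects
    o=ctrl.get_obs()["position"]; q=T[:3,:3]@o+T[:3,3]; q=K@q/q[2]; print(n,"tcp px",q[:2].round(1))
    cv2.imwrite(f"pics/{n}2.png",p[...,::-1])
a=cv2.imread("pics/top2.png")[140:250,230:350]; b=cv2.imread("pics/scene2.png")[170:280,310:430]
cv2.imwrite("pics/c2.png",cv2.resize(np.vstack([np.hstack([a,b])]),None,fx=3.3,fy=3.3,interpolation=cv2.INTER_CUBIC))
```

```text
t 4.45 pos [0.5522 0.1914 0.1117] closeyaw 92.9 q6 -1.48 -> move [ -2.3 -12.1  41.7] turn -0.004 tilt [-0.003  0.   ]
top tcp px [273.1 190.3]
scene tcp px [363.5 214. ]
```

View pics/c2.png

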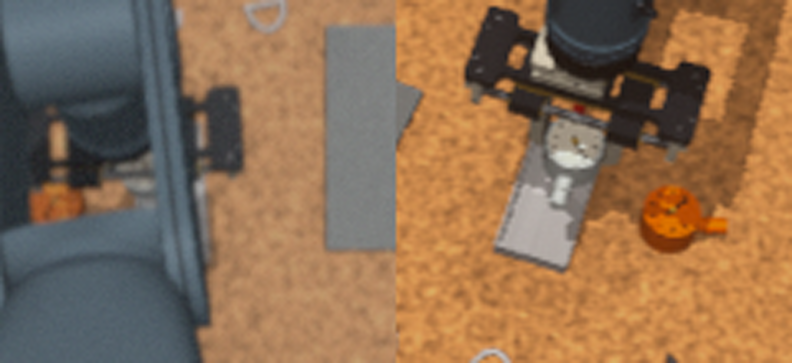

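Run:
```python
from h import *
p,d,K,T=cam("scene"); C=cloud(d,K,T); X,Y,Z=C[...,0],C[...,1],C[...,2]; hsv=cv2.cvtColor(p,cv2.COLOR_RGB2HSV)
o=ctrl.get_obs()["position"]
g=(d>0)&(np.hypot(X-o[0]-.02,Y-o[1])<.065)&(Z>.085)&(Z<.15)
n=g&(hsv[...,1]<70)&(hsv[...,2]>110); P=C[n]
print(len(P),rect(P),np.percentile(P[:,2],[5,50,95]).round(4))
tp=P[P[:,2]>.122]; print("dial",rect(tp),tp.mean(0).round(4)); nk=P[(P[:,2]<.115)&(P[:,0]>o[0]+.03)]; print("neck",len(nk),nk.mean(0).round(4))
t=(d>0)&(X>.555)&(X<.64)&(abs(Y-.18)<.06)&(Z>.005)&(Z<.03)&(hsv[...,1]<90)
Q=C[t&(Z>.011)]; print("rim",rect(Q),np.percentile(Q,[2,98],axis=0).round(4).tolist())
```

```text
264 (array([572.7, 196.5]), array([71.2, 46.9]), 6.9) [0.103  0.1264 0.1319]
dial (array([560.1, 195. ]), array([45.9, 46.9]), 6.9) [0.5594 0.1955 0.1275]
neck 50 [0.5972 0.1988 0.1067]
rim (array([590.2, 183. ]), array([65.4, 68.2]), 2.3) [[0.559, 0.1486, 0.0114], [0.6238, 0.2171, 0.0213]]
```

Request:
apply_moves([
  [255,0,-13,0,0.02],
  [255,0,-13,30,0.02],
  [255,0,-13,60,0.02],
  [255,0,-13,70,0.02],
  [255,0,-13,70,0.02],
])

```text
time: 5.1
position: [0.5524, 0.1795, 0.0416]
ee_rot: [-0.017, 1.0, -0.0, -0.002]
force: [0.6, 0.2, -2.7]
opening: 0.0517
finger_force: 30.0
```

Run:
```python
from h import *
plan(.555,.1795,.026,93.1)
p,d,K,T=cam("scene"); cv2.imwrite("pics/s3.png",cv2.resize(p[180:260,320:420,::-1],None,fx=6,fy=6,interpolation=cv2.INTER_CUBIC))
```

```text
t 5.1 pos [0.5524 0.1795 0.0416] closeyaw 92.0 q6 -1.48 -> move [-2.7 -0.1 15.6] turn -0.02 tilt [-0.004 -0.001]
```

View pics/s3.png

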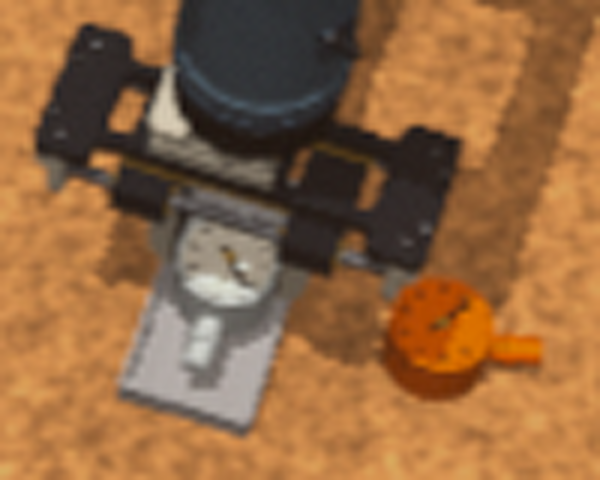

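The gauge looks centred over the pan, with its neck towards the nose. I'll lower it slowly.

Request:
apply_moves([
  [255,0,0,4,0],
  [255,0,0,8,0],
  [255,0,0,11,0],
  [255,0,0,13,0],
  [255,0,0,13,0],
])

```text
time: 5.65
position: [0.5538, 0.1795, 0.0301]
ee_rot: [-0.017, 1.0, -0.0, -0.0]
force: [-0.3, 0.1, -2.8]
opening: 0.0506
finger_force: 30.0
```

Request:
apply_moves([
  [255,0,0,1,0],
  [255,0,0,1,0],
  [255,0,0,1,0],
])

```text
time: 5.95
position: [0.5539, 0.1795, 0.0293]
ee_rot: [-0.017, 1.0, 0.0, 0.0]
force: [-0.5, -0.5, -1.3]
opening: 0.0509
finger_force: 30.0
```

Request:
apply_moves([
  [255,0,0,1,0],
  [255,0,0,1,0],
  [255,0,0,2,0],
  [255,0,0,2,0],
])

```text
time: 6.35
position: [0.5538, 0.1795, 0.0271]
ee_rot: [-0.017, 1.0, -0.0, -0.0]
force: [0.3, -0.2, -1.5]
opening: 0.0512
finger_force: 30.0
```

Request:
apply_moves([
  [255,0,0,0.5,0],
  [255,0,0,0.5,0],
  [255,0,0,1,0],
  [255,0,0,1,0],
])

```text
time: 6.75
position: [0.5539, 0.1795, 0.0265]
ee_rot: [-0.017, 1.0, -0.0, 0.0]
force: [-1.0, 0.2, 0.4]
opening: 0.0517
finger_force: 30.0
```

Request:
apply_moves([
  [255,0,0,0.5,0],
  [255,0,0,0.5,0],
  [60,0,0,0.5,0],
  [60,0,0,0.5,0],
  [60,0,0,0.5,0],
])

```text
time: 7.25
position: [0.5542, 0.1795, 0.0257]
ee_rot: [-0.017, 1.0, 0.0, 0.0]
force: [-0.5, -0.5, -0.5]
opening: 0.0692
finger_force: 0.0
```

Request:
apply_moves([
  [0,0,0,0,0],
  [0,0,0,0,0],
  [0,0,0,-20,0],
  [0,0,0,-50,0],
  [0,0,0,-50,0],
])

```text
time: 7.75
position: [0.5567, 0.1799, 0.0795]
ee_rot: [-0.017, 1.0, 0.0, 0.004]
force: [1.9, -0.2, 0.1]
opening: 0.0929
finger_force: 0.0
```

Run:
```python
from h import *
p,d,K,T=cam("scene"); C=cloud(d,K,T); X,Y,Z=C[...,0],C[...,1],C[...,2]; hsv=cv2.cvtColor(p,cv2.COLOR_RGB2HSV)
o=ctrl.get_obs()["position"]
t=(d>0)&(X>.50)&(X<.64)&(abs(Y-.18)<.05)&(Z>.005)&(Z<.05)&(hsv[...,1]<90)
Q=C[t&(Z>.011)&(Z<.021)&(X>.575)]; print("rim",rect(Q))
D=C[t&(Z>.036)]; print("dial",rect(D),D.mean(0).round(4))
h=(d>0)&(abs(X-.45)<.1)&(abs(Y-.17)<.07)&(hsv[...,1]>150)&((hsv[...,0]<6)|(hsv[...,0]>174)); print("handle",h.sum(),C[h].mean(0).round(4))
plan(.550,.1795,.008,93)
cv2.imwrite("pics/s4.png",cv2.resize(p[180:260,320:420,::-1],None,fx=6,fy=6,interpolation=cv2.INTER_CUBIC))
```

```text
rim (array([598.6, 183.6]), array([48.3, 68.3]), 1.5)
dial (array([557.4, 182.6]), array([52.7, 51.7]), 42.0) [0.5585 0.183  0.0415]
handle 3 [0.4735 0.1765 0.0067]
t 7.8 pos [0.5556 0.1797 0.0777] closeyaw 92.0 q6 -1.48 -> move [ 5.9 -0.  69.6] turn -0.018 tilt [0.004 0.001]
```

View pics/s4.png

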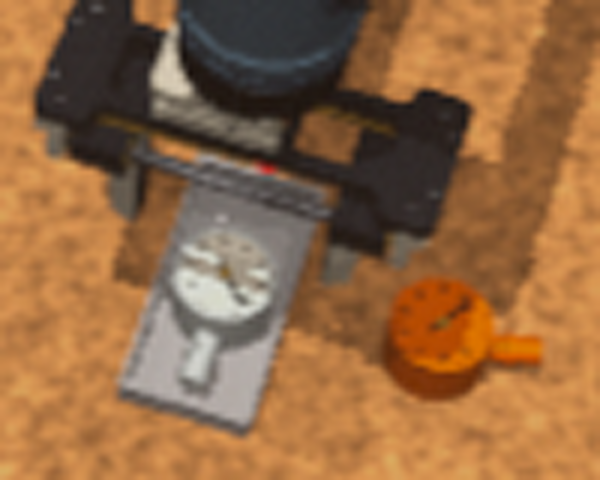

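Step 1 is done: the gauge lies flat and centred in the pan. Now I'll grip the tray across its width.

Request:
apply_moves([
  [0,6,0,20,-0.01],
  [0,6,0,45,-0.01],
  [0,6,0,65,-0.01],
  [0,6,0,70,-0.01],
  [0,6,0,70,-0.01],
])

```text
time: 8.3
position: [0.5467, 0.1791, 0.0043]
ee_rot: [-0.022, 1.0, -0.0, -0.002]
force: [-0.2, 0.4, 0.4]
opening: 0.0931
finger_force: 0.0
```

Request:
apply_moves([
  [150,0,0,0,0],
  [255,0,0,0,0],
  [255,0,0,0,0],
  [255,0,0,0,0],
  [255,0,0,0,0],
])

```text
time: 8.8
position: [0.5485, 0.1791, 0.0066]
ee_rot: [-0.022, 1.0, -0.0, 0.001]
force: [-0.2, -1.3, 4.5]
opening: 0.0675
finger_force: 30.0
```

Request:
apply_moves([
  [255,0,0,-8,0],
  [255,0,0,-20,0],
  [255,0,0,-45,0],
  [255,0,0,-60,0],
  [255,0,0,-60,0],
])

```text
time: 9.3
position: [0.5496, 0.1797, 0.0684]
ee_rot: [-0.022, 1.0, 0.0, 0.002]
force: [0.4, -0.8, -5.3]
opening: 0.0681
finger_force: 30.0
```

Run:
```python
from h import *
plan(.5527,-.047,.067); o=ctrl.get_obs(); print(o["force"],o["opening"])
p,d,K,T=cam("scene"); cv2.imwrite("pics/s5.png",cv2.resize(p[150:260,290:430,::-1],None,fx=5,fy=5,interpolation=cv2.INTER_CUBIC))
C=cloud(d,K,T); X,Y,Z=C[...,0],C[...,1],C[...,2]; hsv=cv2.cvtColor(p,cv2.COLOR_RGB2HSV)
for a in (.58,.62):
  t=(d>0)&(abs(X-a)<.012)&(abs(Y-.18)<.028)&(Z>.03)&(Z<.085)&(hsv[...,1]<90); print(a,np.percentile(Z[t],[10,50,90]).round(4),t.sum())
D=C[(d>0)&(np.hypot(X-.556,Y-.182)<.022)&(Z>.09)&(Z<.12)&(hsv[...,1]<90)];A=np.c_[D[:,:2],np.ones(len(D))]; print("dial plane",np.linalg.lstsq(A,D[:,2],rcond=None)[0].round(3),len(D),D.mean(0))
```

```text
t 9.3 pos [0.5496 0.1797 0.0684] closeyaw 92.5 q6 -1.49 -> move [   6.9 -226.6    1.3] turn 0 tilt [0.005 0.001]
[ 0.40495211 -0.84121897 -5.27420729] 0.06809233519831587
0.58 [0.0623 0.0674 0.0823] 115
0.62 [0.0636 0.0713 0.08  ] 99
dial plane [0.029 0.001 0.087] 128 [0.55960965 0.18237163 0.10327951]
```

View pics/s5.png

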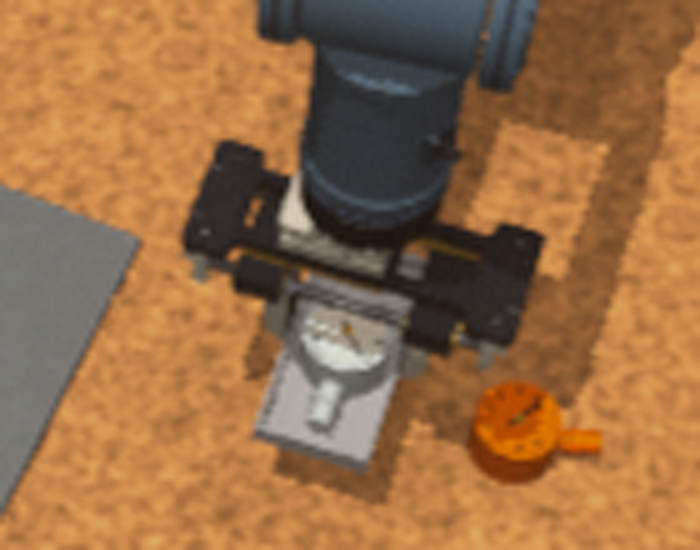

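Request:
apply_moves([
  [255,0,-8,0,0.06],
  [255,1,-26,0,0.17],
  [255,2,-48,0,0.3],
  [255,3,-70,0,0.43],
  [255,3,-90,0,0.55],
])

```text
time: 9.85
position: [0.5475, 0.0885, 0.0644]
ee_rot: [0.253, 0.968, -0.0, -0.001]
force: [0.2, 0.7, -5.5]
opening: 0.0677
finger_force: 30.0
```

```bash
python3 -c "
from h import *
plan(.5527,-.047,.067)"
```

```text
t 9.85 pos [0.5475 0.0885 0.0644] closeyaw 60.7 q6 -1.1 -> move [ -70.8 -115.6   -2.6] turn 0 tilt [-0.003  0.   ]
```

Request:
apply_moves([
  [255,-10,-17,0,0.11],
  [255,-22,-36,0,0.23],
  [255,-34,-56,-1,0.35],
  [255,-46,-76,-2,0.47],
  [255,-56,-93,-2,0.58],
])

```text
time: 10.35
position: [0.5518, -0.0202, 0.0666]
ee_rot: [0.519, 0.855, -0.0, -0.001]
force: [0.6, -0.1, -5.5]
opening: 0.0676
finger_force: 30.0
```

```bash
python3 -c "
from h import *
plan(.5527,-.047,.067,-1.4)"
```

```text
t 10.35 pos [ 0.5518 -0.0202  0.0666] closeyaw 27.5 q6 -0.72 -> move [-24.2 -11.6  -0.4] turn 0.504 tilt [-0.002  0.   ]
```

Request:
apply_moves([
  [255,-8,-4,0,0.12],
  [255,-16,-8,0,0.25],
  [255,-22,-10,0,0.38],
  [255,-24,-12,0,0.48],
  [255,-24,-12,0,0.5],
])

```text
time: 10.85
position: [0.5523, -0.0462, 0.0665]
ee_rot: [0.713, 0.701, -0.001, -0.001]
force: [-0.7, 0.1, -5.3]
opening: 0.0677
finger_force: 30.0
```

Request:
apply_moves([
  [255,0,0,0,0],
  [255,0,0,0,0],
])

```text
time: 11.05
position: [0.553, -0.0457, 0.0673]
ee_rot: [0.712, 0.703, -0.0, -0.001]
force: [-0.0, -0.5, -5.5]
opening: 0.0677
finger_force: 30.0
```

Run:
```python
from h import *
plan(.5527,-.047,.067,-1.4)
for n in("top","scene"):
    p,d,K,T=cam(n);cv2.imwrite(f"pics/{n}6.png",p[...,::-1])
    C=cloud(d,K,T); X,Y,Z=C[...,0],C[...,1],C[...,2]; hsv=cv2.cvtColor(p,cv2.COLOR_RGB2HSV)
    t=(d>0)&(abs(X-.553)<.05)&(Y<-.06)&(Y>-.13)&(Z>.055)&(Z<.085)&(hsv[...,1]<90)
    Q=C[t]; print(n,"pan",len(Q),rect(Q) if len(Q) else 0)
b=cv2.imread("pics/scene6.png")[140:270,190:340]; a=cv2.imread("pics/top6.png")[130:260,310:460]
cv2.imwrite("pics/c6.png",cv2.resize(np.hstack([a,b]),None,fx=2.66,fy=2.66,interpolation=cv2.INTER_CUBIC))
```

```text
t 11.05 pos [ 0.553  -0.0457  0.0673] closeyaw -0.7 q6 -0.27 -> move [-1.3 -0.3  0.3] turn 0.012 tilt [-0.001  0.   ]
top pan 111 (array([ 554.1, -103.8]), array([26.4, 61.7]), 80.7)
scene pan 78 (array([ 556.1, -118.4]), array([51.2, 93.2]), 72.5)
```

View pics/c6.png

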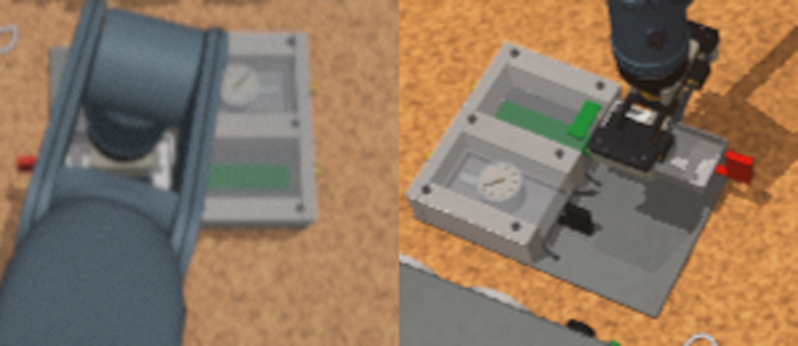

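Run:
```python
from h import *
for n in("top","scene"):
    d=np.load(n+"d.npy"); i=ctrl.camera_info(n); K=np.array(i["mtx"]);T=np.array(i["camera_from_world"])
    C=cloud(d,K,T); X,Y,Z=C[...,0],C[...,1],C[...,2]
    t=((d>0)&(abs(X-.6)<.16)&(Y<-.1)&(Y>-.33)&(Z>.055)&(Z<.075)).astype(np.uint8)
    k,l,s,_=cv2.connectedComponentsWithStats(t); j=1+s[1:,4].argmax(); print(n,rect(C[l==j]),s[j,4],np.median(Z[l==j]))
    t=((d>0)&(X>.4)&(X<.75)&(Y>-.125)&(Y<.05)&(Z>.003)&(Z<.013)).astype(np.uint8)
    for a in(-.1,-.05,0): m=(t>0)&(abs(Y-a)<.01); print(a,np.percentile(X[m],[1,99]).round(4))
```

```text
top (array([ 598.2, -209.2]), array([157.6, 233.6]), 88.3) 3568 0.06425640583335471
-0.1 [0.4162 0.735 ]
-0.05 [0.4159 0.7335]
0 [0.4083 0.7334]
scene (array([ 601.4, -206. ]), array([160.7, 236.4]), 88.0) 3403 0.06418869214728487
-0.1 [0.4127 0.7367]
-0.05 [0.4368 0.7375]
0 [0.4069 0.7443]
```

Request:
apply_moves([
  [255,-1,0,12,0.01],
  [255,-1,0,28,0.01],
  [255,-1,0,40,0.01],
  [255,-1,0,44,0.01],
  [255,-1,0,44,0.01],
])

```text
time: 11.65
position: [0.5527, -0.0469, 0.0227]
ee_rot: [0.716, 0.698, -0.001, -0.001]
force: [-0.3, -0.3, -4.8]
opening: 0.0676
finger_force: 30.0
```

Request:
apply_moves([
  [255,0,0,3,0.005],
  [255,0,0,5,0.005],
  [255,0,0,6,0.005],
  [255,0,0,6,0.005],
])

```text
time: 12.05
position: [0.5535, -0.0471, 0.0179]
ee_rot: [0.718, 0.696, 0.0, 0.0]
force: [0.2, 0.2, -6.1]
opening: 0.068
finger_force: 30.0
```

Request:
apply_moves([
  [255,0,0,0.5,0],
  [255,0,0,1,0],
  [255,0,0,1.5,0],
  [255,0,0,1.5,0],
])

```text
time: 12.45
position: [0.5534, -0.0471, 0.0162]
ee_rot: [0.718, 0.696, -0.0, -0.0]
force: [0.0, -0.3, -5.3]
opening: 0.0676
finger_force: 30.0
```

Request:
apply_moves([
  [255,0,0,0.5,0],
  [255,0,0,1,0],
  [255,0,0,1.5,0],
  [255,0,0,1.5,0],
])

```text
time: 12.85
position: [0.5533, -0.0471, 0.0147]
ee_rot: [0.718, 0.696, -0.0, -0.0]
force: [0.1, -0.1, -5.1]
opening: 0.0675
finger_force: 30.0
```

Request:
apply_moves([
  [255,0,0,0.5,0],
  [255,0,0,0.5,0],
  [255,0,0,1,0],
  [255,0,0,1,0],
])

```text
time: 13.25
position: [0.5534, -0.0471, 0.0146]
ee_rot: [0.718, 0.696, 0.0, 0.0]
force: [-3.4, 0.6, 4.8]
opening: 0.0676
finger_force: 30.0
```

Contact: the force rose from -5 to +5 N. I'll release, wait and rise.

Request:
apply_moves([
  [100,0,0,0,0],
  [60,0,0,0,0],
  [0,0,0,0,0],
  [0,0,0,0,0],
  [0,0,0,0,0],
])

```text
time: 13.75
position: [0.5537, -0.0472, 0.0138]
ee_rot: [0.718, 0.696, 0.0, 0.0]
force: [-0.1, -0.2, 0.0]
opening: 0.0897
finger_force: 0.0
```

Request:
apply_moves([
  [0,0,0,-20,0],
  [0,0,0,-60,0],
  [0,0,0,-90,0],
  [0,0,0,-90,0],
])

```text
time: 14.15
position: [0.5566, -0.0479, 0.1083]
ee_rot: [0.718, 0.696, 0.002, 0.004]
force: [-0.1, -0.1, -0.5]
opening: 0.093
finger_force: 0.0
```

Run:
```python
from h import *
p,d,K,T=cam("scene"); C=cloud(d,K,T); X,Y,Z=C[...,0],C[...,1],C[...,2]; hsv=cv2.cvtColor(p,cv2.COLOR_RGB2HSV)
D=C[(d>0)&(np.hypot(X-.553,Y+.05)<.05)&(Z>.042)&(Z<.06)&(hsv[...,1]<60)]; print("dial",len(D),D.mean(0).round(4) if len(D) else 0)
h=(d>0)&(abs(X-.553)<.05)&(abs(Y-.05)<.05)&(hsv[...,1]>150)&((hsv[...,0]<6)|(hsv[...,0]>174)); P=C[h]; print("handle",h.sum(),rect(P),P.mean(0).round(4),P[:,2].max())
P=P[P[:,2]>.045]; print("fin top",len(P),rect(P),P.mean(0).round(4))
plan(.556,.05,.1,-1.7)
cv2.imwrite("pics/s7.png",cv2.resize(p[140:260,200:340,::-1],None,fx=4,fy=4,interpolation=cv2.INTER_CUBIC))
```

```text
dial 116 [ 0.5565 -0.0423  0.0489]
handle 101 (array([553.1,  39.5]), array([51.7, 27.7]), 50.3) [0.5572 0.0471 0.0357] 0.06111010119161734
fin top 41 (array([555.4,  52.1]), array([29.2, 11.7]), 85.0) [0.5577 0.0519 0.0536]
t 14.2 pos [ 0.5551 -0.0476  0.1059] closeyaw -1.7 q6 -0.26 -> move [97.5 -2.1  5.8] turn -0.0 tilt [ 0.005 -0.001]
```

View pics/s7.png

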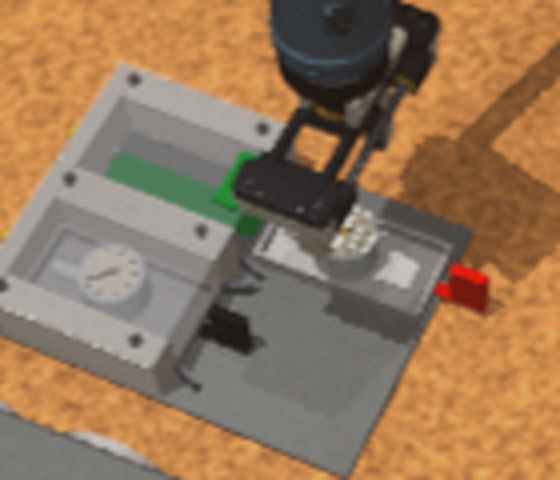

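The tray lies on the landing with its nose to the bay, and the gauge is in it. I'll move over the fin.

Request:
apply_moves([
  [0,25,0,0,0],
  [0,65,-1,0,0],
  [0,96,-2,0,0],
  [0,96,-2,30,0],
  [0,96,-2,60,0],
])

```text
time: 14.7
position: [0.554, 0.0503, 0.0424]
ee_rot: [0.717, 0.697, 0.0, 0.0]
force: [0.0, 0.7, 0.0]
opening: 0.0928
finger_force: 0.0
```

```bash
python3 -c "
from h import *
plan(.5563,.049,.028,-1.75)"
```

```text
t 14.7 pos [0.554  0.0503 0.0424] closeyaw -1.6 q6 -0.08 -> move [-1.2  2.3 14.4] turn 0.003 tilt [ 0. -0.]
```

Request:
apply_moves([
  [60,0,1.5,10,0],
  [120,0,1.5,14,0],
  [190,0,1.5,14,0],
  [255,0,1.5,14,0],
  [255,0,1.5,14,0],
])

```text
time: 15.2
position: [0.5567, 0.0486, 0.0309]
ee_rot: [0.718, 0.696, 0.001, 0.001]
force: [0.8, -0.2, -0.1]
opening: 0.0576
finger_force: 0.0
```

Request:
apply_moves([
  [255,0,0,0,0],
  [255,0,0,0,0],
  [255,0,0,0,0],
  [255,0,0,0,0],
  [255,0,0,0,0],
])

```text
time: 15.7
position: [0.5558, 0.0489, 0.0298]
ee_rot: [0.718, 0.696, 0.0, 0.0]
force: [0.6, 1.1, 0.6]
opening: 0.0175
finger_force: 0.0
```

```bash
python3 -c "
from h import *
plan(.5534,-.047,.028,-1.75); o=ctrl.get_obs(); print(o['force'],o['ft_torque'],o['opening'])"
```

```text
t 15.7 pos [0.5558 0.0489 0.0298] closeyaw -1.7 q6 -0.08 -> move [-95.9   0.5   1.8] turn 0.001 tilt [ 0. -0.]
[0.64058525 1.07051486 0.61137837] [-0.01712973  0.08084005  0.03930168] 0.017456054365229224
```

Request:
apply_moves([
  [255,0,0,0,0],
  [255,0,0,0,0],
  [255,0,0,0,0],
  [255,0,0,0,0],
])

```text
time: 16.1
position: [0.5558, 0.0489, 0.0297]
ee_rot: [0.718, 0.696, 0.0, 0.0]
force: [0.9, -0.0, -0.6]
opening: 0.0098
finger_force: 30.0
```

Request:
apply_moves([
  [255,-4,0,0,0],
  [255,-11,0,0,0],
  [255,-20,0,0,0],
  [255,-27,0,0,0],
  [255,-30,0,0,0],
])

```text
time: 16.6
position: [0.5549, 0.0178, 0.0298]
ee_rot: [0.718, 0.696, -0.0, 0.0]
force: [0.7, 2.8, -0.8]
opening: 0.0096
finger_force: 30.0
```

Run:
```python
from h import *
plan(.5513,-.1,.028,-1.75); o=ctrl.get_obs(); print(o['force'],o['ft_torque'],o['opening'])
p,d,K,T=cam("scene"); cv2.imwrite("pics/s8.png",cv2.resize(p[140:260,200:340,::-1],None,fx=4,fy=4,interpolation=cv2.INTER_CUBIC))
```

```text
t 16.6 pos [0.5549 0.0178 0.0298] closeyaw -1.8 q6 -0.14 -> move [-1.179e+02  1.000e-01  1.800e+00] turn -0.001 tilt [ 0. -0.]
[ 0.65467233  2.76753177 -0.76853532] [ 0.4512752  -0.01751162  0.0875039 ] 0.009596296689095814
```

View pics/s8.png

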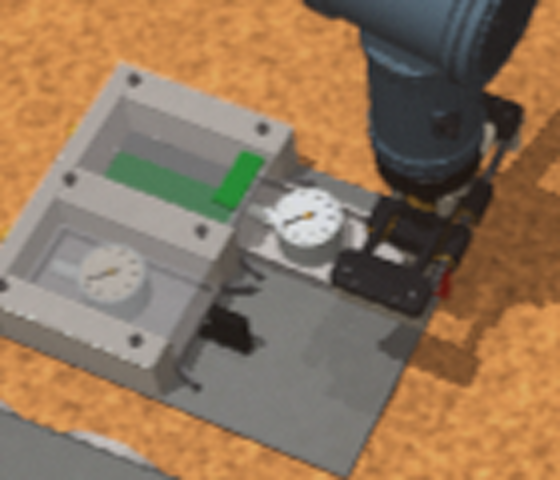

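The tray slides freely with its nose at the mouth (2.8 N drag), so I'll continue.

Request:
apply_moves([
  [255,-5,0,0,0],
  [255,-12,0,0,0],
  [255,-20,0,0,0],
  [255,-27,0,0,0],
  [255,-30,0,0,0],
])

```text
time: 17.15
position: [0.554, -0.012, 0.0297]
ee_rot: [0.718, 0.696, -0.0, 0.0]
force: [1.7, 3.5, -0.6]
opening: 0.0102
finger_force: 30.0
```

```bash
python3 -c "
from h import *
plan(.5513,-.1,.028,-1.75); o=ctrl.get_obs(); print(o['force'],o['ft_torque'],o['opening'])"
```

```text
t 17.15 pos [ 0.554  -0.012   0.0297] closeyaw -1.8 q6 -0.19 -> move [-88.    0.    1.8] turn -0.0 tilt [-0. -0.]
[ 1.72106184  3.50590714 -0.6107192 ] [ 0.49418921 -0.0449548   0.06078425] 0.010231562172753103
```

Request:
apply_moves([
  [255,-6,0,0,0],
  [255,-14,0,0,0],
  [255,-24,0,0,0],
  [255,-34,0,0,0],
  [255,-40,0,0,0],
])

```text
time: 17.65
position: [0.5528, -0.0523, 0.0298]
ee_rot: [0.718, 0.696, -0.0, 0.0]
force: [0.6, 3.1, -0.4]
opening: 0.0099
finger_force: 30.0
```

Request:
apply_moves([
  [255,-5,0,0,0],
  [255,-11,0,0,0],
  [255,-17,0,0,0],
  [255,-22,0,0,0],
  [255,-24,0,0,0],
])

```text
time: 18.15
position: [0.5521, -0.0756, 0.0298]
ee_rot: [0.718, 0.696, 0.0, 0.0]
force: [1.5, 3.6, -0.9]
opening: 0.0097
finger_force: 30.0
```

Run:
```python
from h import *
plan(.5513,-.1,.028,-1.75); o=ctrl.get_obs(); print(o['force'],o['ft_torque'],o['opening'])
```

```text
t 18.15 pos [ 0.5521 -0.0756  0.0298] closeyaw -1.7 q6 -0.31 -> move [-24.4  -0.1   1.8] turn 0.0 tilt [ 0. -0.]
[ 1.51852517  3.62485825 -0.91976441] [ 0.47517863 -0.2403932   0.07700969] 0.00970103692166924
```

Request:
apply_moves([
  [255,-5,0,0,0],
  [255,-10,0,0,0],
  [255,-14,0,0,0],
  [255,-16,0,0,0],
  [255,-16,0,0,0],
])

```text
time: 18.65
position: [0.5517, -0.0917, 0.0298]
ee_rot: [0.718, 0.696, -0.0, 0.0]
force: [3.1, 0.2, -2.2]
opening: 0.01
finger_force: 30.0
```

Request:
apply_moves([
  [255,-1,0,0,0],
  [255,-2,0,0,0],
  [255,-3,0,0,0],
  [255,-4,0,0,0],
  [255,-4,0,0,0],
])

```text
time: 19.15
position: [0.5515, -0.0951, 0.0298]
ee_rot: [0.718, 0.696, 0.0, 0.0]
force: [3.2, 2.9, -1.7]
opening: 0.0098
finger_force: 30.0
```

Request:
apply_moves([
  [255,-1,0,0,0],
  [255,-2,0,0,0],
  [255,-2,0,0,0],
])

```text
time: 19.45
position: [0.5515, -0.0972, 0.0298]
ee_rot: [0.718, 0.696, 0.0, 0.0]
force: [4.1, 2.9, -0.9]
opening: 0.0098
finger_force: 30.0
```

Request:
apply_moves([
  [255,-1,0,0,0],
  [255,-2,0,0,0],
  [255,-2,0,0,0],
])

```text
time: 19.75
position: [0.5514, -0.0992, 0.0298]
ee_rot: [0.718, 0.696, 0.0, 0.0]
force: [3.5, 3.1, -1.2]
opening: 0.0097
finger_force: 30.0
```

Request:
apply_moves([
  [255,-1,0,0,0],
  [255,-2,0,0,0],
  [255,-2,0,0,0],
])

```text
time: 20.05
position: [0.5513, -0.101, 0.0298]
ee_rot: [0.718, 0.696, 0.0, -0.0]
force: [3.6, 3.7, -1.5]
opening: 0.0098
finger_force: 30.0
```

Request:
apply_moves([
  [255,-1,0,0,0],
  [255,-2,0,0,0],
  [255,-2,0,0,0],
])

```text
time: 20.35
position: [0.5513, -0.1011, 0.0299]
ee_rot: [0.718, 0.696, 0.001, -0.001]
force: [4.3, 10.4, 0.6]
opening: 0.0097
finger_force: 30.0
```

Request:
apply_moves([
  [255,-1,0,0,0],
  [255,-2,0,0,0],
  [255,-2,0,0,0],
])

```text
time: 20.65
position: [0.5512, -0.1012, 0.0299]
ee_rot: [0.718, 0.696, 0.002, -0.002]
force: [6.5, 17.4, 1.9]
opening: 0.0098
finger_force: 30.0
```

The nose is against the stop: TCP y is stuck at -0.101 and the force rose to 17 N. I'll take the preload off, open and rise.

Request:
apply_moves([
  [255,2,0,0,0],
  [255,3,0,0,0],
  [170,3,0,0,0],
  [130,3,0,0,0],
  [130,3,0,0,0],
])

```text
time: 21.15
position: [0.5507, -0.1026, 0.0297]
ee_rot: [0.718, 0.696, -0.0, -0.0]
force: [-0.9, 0.2, -0.1]
opening: 0.0289
finger_force: 0.0
```

Request:
apply_moves([
  [130,0,0,0,0],
  [130,0,0,-20,0],
  [130,0,0,-60,0],
  [130,30,0,-80,0],
  [130,70,0,-100,0],
])

```text
time: 21.65
position: [0.5538, -0.0333, 0.1312]
ee_rot: [0.719, 0.695, 0.0, 0.001]
force: [1.8, 2.1, 0.7]
opening: 0.0457
finger_force: 0.0
```

Request:
apply_moves([
  [130,50,0,0,0],
  [130,100,0,0,0],
  [130,130,0,0,0],
  [130,130,0,0,0],
])

```text
time: 22.05
position: [0.5567, 0.1014, 0.1299]
ee_rot: [0.716, 0.698, 0.0, -0.0]
force: [0.5, -1.0, 0.4]
opening: 0.0456
finger_force: 0.0
```

Run:
```python
from h import *
for n in("top","scene"):
    p,d,K,T=cam(n); cv2.imwrite(f"pics/{n}9.png",p[...,::-1])
    C=cloud(d,K,T); X,Y,Z=C[...,0],C[...,1],C[...,2]; hsv=cv2.cvtColor(p,cv2.COLOR_RGB2HSV)
    h=(d>0)&(abs(X-.553)<.05)&(Y>-.14)&(Y<0)&(hsv[...,1]>150)&((hsv[...,0]<6)|(hsv[...,0]>174))&(Z>.045); P=C[h]; print(n,"red fin",rect(P) if len(P) else 0)
    k=(d>0)&(abs(X-.655)<.04)&(Y>-.135)&(Y<-.06)&(hsv[...,2]<60)&(Z>.045); P=C[k]; print("black fin",rect(P) if len(P) else 0)
o=ctrl.get_obs(); print(o["time"],o["position"],o["force"],o["opening"])
b=cv2.imread("pics/scene9.png")[140:270,190:340]; a=cv2.imread("pics/top9.png")[130:260,310:460]
cv2.imwrite("pics/c9.png",cv2.resize(np.hstack([a,b]),None,fx=2.66,fy=2.66,interpolation=cv2.INTER_CUBIC))
```

```text
top red fin (array([ 546.4, -102.3]), array([25.9,  7.6]), 89.4)
black fin (array([ 651.8, -104.8]), array([26.3,  8.3]), 89.6)
scene red fin (array([552.1, -97.9]), array([29.8, 12.6]), 81.7)
black fin (array([ 658.8, -102. ]), array([29.3, 10.9]), 88.2)
22.15 [0.55699754 0.09809148 0.1296748 ] [-0.78024907  0.5359063  -0.04641857] 0.04576464357205605
```

View pics/c9.png

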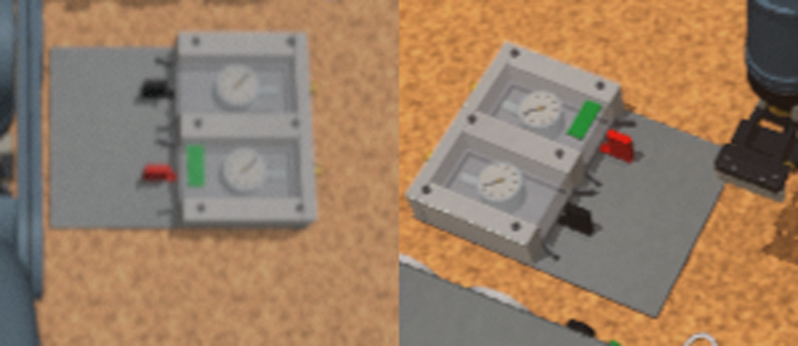

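Both fins line up once the rack's small yaw is allowed for. The tray is home and the gauge lies flat in it, so I'll hand in.

```bash
python3 -c "
from bench import ctrl
print(ctrl.finish_job())"
```

```text
the job is handed in; nothing more can be done
None
```

The red-handled tray with the gauge body lying flat in it is fully home against the stop in the free bay and let go, and the job was handed in at about 22 s; the judge's verdict was not reported back.

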